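Send the dental cast under the nozzle and set the air valve half open

TASK

The plaster cast on the blow-off station wants a moderate stream of air: push the carriage fully home so that the cast stands under the nozzle, and only then swing the long lever of the lever valve to half open, 45 degrees, on the long mark midway between across the pipe and along it. Ease the lever up to the mark, at no time more than 15 degrees past it. Leave the T-handled valve and everything else on the bench as they are.

Things in the scene. Friction and masses are not known exactly. Their poses are not given: they have to be found in the camera images.
- station: Blow-off station fixed to the bench: grey base plate 330 x 130 x 18 mm with two low aluminium rails along its x axis, and at its far (+x) end a steel gooseneck, 196 mm tall, that holds a brass nozzle above the rails 70 mm beyond the plate's centre. Origin: centre of the underside; its x axis is the direction in which the carriage is pushed home; z up.
- carriage (a joint): Slide of the aluminium carriage along the station's +x: 0 = pulled out (start), 0.120 = fully home against its stop, with the model under the nozzle. It stays where it is left; pushing it takes about 2 to 3 N.
- push_plate (a point): Moves with the carriage: centre of the front (-x) face of its upright steel push plate, at the carriage's front end. The plate is 8 mm thick (along x), 70 mm wide (along y), and reaches from 20 to 80 mm above the bench; this point is 60 mm above the bench. A low tongue joins it to the deck, whose front edge lies 35 mm behind this point. Same axes as the station.
- model: Loose plaster dental cast with a horseshoe of teeth, 82 x 76 mm, 34 mm high, 0.18 kg, standing in the carriage's shallow lipped tray (floor 30 mm above the bench). Origin: centre of its underside.
- nozzle (a point): Mouth of the brass nozzle, 115 mm above the bench, pointing straight down. When the carriage is home the model's centre is below it.
- lever_valve: Fixed air valve with ONE LONG LEVER (it may swap places with the T-handled one): a copper pipe loop out of the bench runs along this body's y, 50 mm up, 168 mm over all, brass valve in the middle. Origin: on the bench below the lever's vertical turning axis. Dial disc, radius 56 mm, top 79 mm up, with black marks at 0, 22.5, 45, 67.5, 90 degrees, the 45 mark twice as long.
- lever (a joint): Opening of the lever valve, rad: 0 = shut, lever across the pipe, along the valve's -x (roughly towards the robot); opens anticlockwise seen from above to 1.571 = fully open, lever along the valve's -y. 0.785 = half open, on the long mark. Starts at 0 to 0.35. Stays where left, hardly coasts; takes 0.22 N m, about 2 to 3 N at the grip.
- lever_grip (a point): On the lever's black sleeve, 110 mm from the turning axis, at mid-height 91 mm above the bench. The sleeve is 18 mm wide, 14 mm high and spans 60 to 150 mm from the axis; below it is free space. The lever points along this point's -x; y lies across it: opening moves the grip towards this point's -y.
- tee_valve: The other fixed air valve: same pipe, brass body and dial, but a short black T-handle, 86 x 18 mm, centred on its axis 93 mm above the bench. Origin on the bench below its axis. To be left alone.
- tee_end (a point): One end of the T-handle of the other valve, 43 mm from its turning axis.
- dropper: Loose white dropper bottle, 40 mm across, 115 mm tall. Origin: centre of the underside. Leave alone.
- jar: Loose low white jar, 66 mm across, 45 mm tall. Origin: centre of the underside. Leave alone.
- tall_jar: Loose amber glass jar, 68 mm across, 70 mm tall. Origin: centre of the underside. Leave alone.
- beaker: Loose open glass beaker, 72 mm across, 90 mm tall. Origin: centre of the underside. Leave alone.
- bowl: Loose rubber mixing bowl, 110 mm across, 50 mm tall. Origin: centre of the underside. Leave alone.
- spare_model: Second loose plaster cast like the model, 82 x 76 x 34 mm, lying on the bench. Origin: centre of its underside. Leave alone.
There are look-alikes about, which are no part of the job. There is more than one size of the lever_valve; the job needs the larger.

How it is judged:
By the outcome, as a careful person would: the job done as asked, in the order asked, and still so for the second after the job is handed in, with the robot touching nothing.
It also fails if it takes over 43 s, if anything falls off the work surface, if the arm or the gripper's body presses on something with over 40 N, if the wrist force passes 120 N, or if a joint passes its speed limit or range.

ROBOT

A 6-joint arm with a two-finger parallel gripper is mounted at the origin on the work surface. World frame = base frame: x ahead of the robot, y to its left, z up, the work surface at z = 0. Lengths are in m, angles in rad, forces in N, time in s.
With the tool pointing down it reaches from about 0.325 to 0.9 m from the base axis. Payload 6.1 kg.
Tool frame: the origin (TCP) lies between the finger pads; the fingertips stand 22 mm ahead of it and the grasp point (between the pads) lies 3 mm ahead of it; z points along the fingers, y is the line along which they close (so a half turn about z gives the same grasp; the last joint's range is limited). The gripper opens to 85 mm and grips with 20 to 120 N. Pads are 22 mm wide; open, the fingers measure 114 mm over their backs; the gripper's body (76 mm by 85 mm) begins 54 mm behind the grasp point. The pads swing forward as they close: fully open they stand 13 mm farther back than shut.
Start: joints at [-1.438, 0.22, 1.526, -0, 1.395, -0.126], TCP at [0.16, -0.604, 0.253] pointing down, gripper open.
Joint ranges: [-2.98, 2.98], [-0.91, 2.08], [0.09, 2.57], [-1.24, 4.39], [0.2, 2.65], [-2.68, 2.68]. Speed limits (rad/s): [2.57, 2.57, 3.01, 3.14, 3.14, 3.14].

INTERFACE

Orientations are given as [roll, pitch, yaw] about the fixed x, y, z axes, in that order (R = Rz(yaw) Ry(pitch) Rx(roll)).
In Python, from station import status, cams, ctrl gives the robot as it stands.
- The arm moves only by the tool send_rows, never from a script. Its argument "targets" is a list of rows, each a list of 3 entries, a list of its own where there are three numbers: the shift along the tool's x, y, z in mm, then the turn, a rotation vector about the tool's x, y, z in degrees, then the opening, from 0 (shut) to 1 (fully open). In form: [[[dx, dy, dz], [wx, wy, wz], fingers], ...]. A call has exactly 5 rows; each row is the pose to reach, as a shift and turn from the pose commanded when the call began, along the tool's axes at that moment; what a row does not reach only later rows make up. A row lasts 1/10 s, in which the tool goes at most 50 mm and 8.59 degrees, less where a joint would pass 70% of its speed; a pose out of reach is approached as far as the arm can. A call with a gripper value outside its range is refused whole. The fingers move at their own pace and stop on an object; "newtons" is the grip in N (left out, the last holds). Time passes only in rows, so rows that repeat a pose let the fingers close, or fill a call up. It gives the time, the measured TCP pose, the force, the opening and the grip force at its end, in the units of the state.
- status.read_state(): the state, without advancing time (a new reading comes with each control period).
- cams.camera(name): name is "side" or "top"; returns a dict with "frame" (400x640x3 uint8, red, green, blue), "z_map" (400x640 float32, m along the optical axis (not along the pixel's ray), 0 where there is no reading), "camera_matrix" (3x3 intrinsics, pixels), "R" (3x3) and "t" (3): a world point X has camera coordinates R X + t. Camera axes: x right, y down, z forward; pixel columns grow to the right and rows downward; lengths in m; the calibration is good to about 2 mm. A picture is of the moment at which its call begins.
- ctrl.hand_in(): hands the job in; it is judged then, once.
The state is a dict: "clock": time; "joints": joint angles; "joint_vel": joint speeds; "effort": joint torques, N m; "eef_pos": TCP position; "orientation": TCP orientation; "ft_force": force on the tool from outside, world axes, zero at the start; "moment": the same for the moment, N m; "opening": finger opening in m; "gripper_force": force on a finger pad.
Only numpy, scipy, OpenCV 4.12 (cv2) and the standard library are available. Lean on these libraries where they do the work, as an engineer would, in place of code of your own. Each camera call takes 0.05 s, during which the arm holds its last target. There are 200 camera calls.

## Working session

There is one attempt and no reset: what is moved stays moved. The work goes in short steps, Python scripts to look and compute and a tool call to move; the robot and the scene stay as the last step left them, time stands still between calls to the robot, and variables do not carry over. Pictures are saved under pics/ and viewed, at most 10 in all, crops included, and the job is handed in when it is done.

Besides the shell and the picture viewer there is one more tool, called after "Call:" as name(argument=value, ...) on one line, values as JSON. send_rows: Moves the arm, as the interface text tells. Its arguments: {"type":"object","properties":{"targets":{"type":"array"},"newtons":{"type":"number"}},"required":["targets"]}

```bash
mkdir -p pics; cat > h.py <<'E'
import numpy as np,cv2
from station import status,cams,ctrl
def grab(n,tag):
    c=cams.camera(n); cv2.imwrite(f'pics/{n}_{tag}.png',c['frame'][:,:,::-1]); np.savez(f'{n}_{tag}.npz',**c); return c
def cloud(c):
    z=c['z_map'];K=c['camera_matrix'];v,u=np.mgrid[:400,:640]
    P=np.stack([(u-K[0,2])/K[0,0]*z,(v-K[1,2])/K[1,1]*z,z],-1)
    W=(P-c['t'])@c['R']; W[z==0]=np.nan; return W
def ray(c,u,v,h):
    K=c['camera_matrix'];d=c['R'].T@np.array([(u-K[0,2])/K[0,0],(v-K[1,2])/K[1,1],1]);o=-c['R'].T@c['t']
    return o+d*(h-o[2])/d[2]
E
python3 - <<'E'
from h import *
for n in('top','side'):
    c=grab(n,'0'); print(n,-c['R'].T@c['t'],c['R'][2])
print(status.read_state())
E
```

```text
top [ 0.30571147 -0.024193    1.71928948] [ 0.1447395   0.00360496 -0.98946323]
side [0.01219273 0.65004171 0.74405939] [ 0.49218143 -0.64077494 -0.58920703]
{'clock': 0.1, 'joints': array([-1.43810126e+00,  2.21119430e-01,  1.52750181e+00,  4.42766100e-07,
        1.39470489e+00, -1.26096291e-01]), 'joint_vel': array([-0.00015978, -0.00115175, -0.00183225, -0.00086631, -0.00088979,
        0.00055121]), 'effort': array([ 1.26376322e-03, -4.98243642e+01, -3.90547335e+01, -3.23637614e-04,
        5.64128582e-03, -2.44024342e-06]), 'eef_pos': array([ 0.15987622, -0.60368086,  0.25232314]), 'orientation': array([-3.13987300e+00, -2.18438289e-04,  2.58791089e-01]), 'ft_force': array([ 0.4616379 ,  0.87244609, -0.01124588]), 'moment': array([-0.00825161, -0.0131826 ,  0.0753018 ]), 'gripper_force': 0.0, 'opening': 0.08563397994710892}
```

View pics/top_0.png

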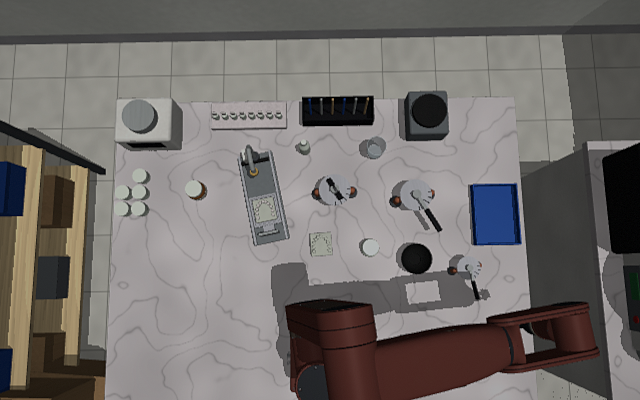

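View pics/side_0.png

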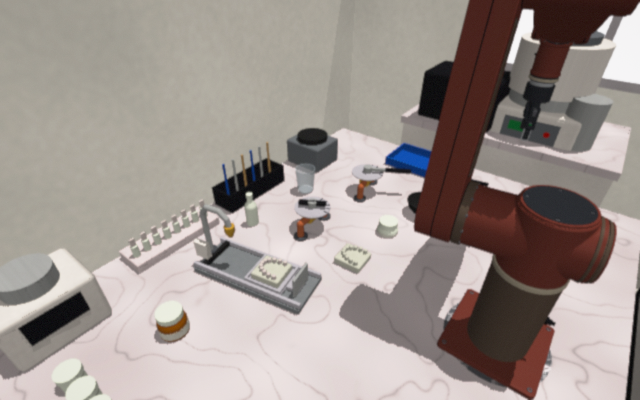

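The top view shows the station at (263,200), with its push plate at the lower end near (270,240). The large lever valve is at (415,195) with its grip near (432,220), and the small look-alike is at (470,268). The T valve is at (335,190), the bowl at (416,257) and the jar at (370,247).

```bash
cat > m.py <<'E'
from h import *
c=dict(np.load('top_0.npz'));W=cloud(c);f=c['frame'].astype(int);hsv=cv2.cvtColor(c['frame'],cv2.COLOR_RGB2HSV)
def win(u0,u1,v0,v1):
    m=np.zeros((400,640),bool);m[v0:v1,u0:u1]=1;return m
def rect(m,name):
    p=W[m][:,:2]; r=cv2.minAreaRect((p*1000).astype(np.float32)); print(name,len(p),np.round(r[0],1),np.round(r[1],1),round(r[2],2),'zmed',np.round(np.nanmedian(W[m][:,2]),4))
    return r
z=W[:,:,2]
rect(win(230,295,140,250)&(z>.010)&(z<.025)&(hsv[...,1]<90),'base')
rect(win(230,300,140,250)&(z>.07)&(z<.09),'plate')
rect(win(230,300,140,250)&(z>.05)&(z<.07),'cast')
# lever valve
w=win(385,455,170,245)
dark=w&(hsv[...,2]<60)&(z>.085)&(z<.11); r=rect(dark,'sleeve')
disc=w&(z>.068)&(z<.087)&(hsv[...,2]>90); rect(disc,'disc'); p=(W[disc][:,:2]*1000).astype(np.float32);print(cv2.minEnclosingCircle(p))
p=W[dark][:,:2]; print(cv2.fitLine((p*1000).astype(np.float32),cv2.DIST_HUBER,0,.01,.01).ravel())
cop=w&(hsv[...,0]<14)&(hsv[...,1]>110)&(z>.02); n,l,s,ce=cv2.connectedComponentsWithStats(cop.astype(np.uint8))
for i in range(1,n):
    if s[i,4]>5: print('copper',s[i,4],ce[i],np.median(W[l==i],0),ray(c,*ce[i],.05))
for nm,b in dict(tee=(310,360,170,210),small=(445,500,250,305),bowl=(398,435,238,275),jar=(358,382,235,260),spare=(305,335,228,260),beaker=(355,390,130,165)).items():
    rect(win(*b)&(z>.02),nm)
im=cv2.resize(c['frame'][140:310,225:500,::-1],None,fx=2.9,fy=2.9,interpolation=cv2.INTER_CUBIC);cv2.imwrite('pics/crop0.png',im)
E
python3 m.py
```

```text
base 1492 [586.2 200.8] [401.6 227.4] 0.74 zmed 0.0181
plate 113 [595.2 151.4] [313.2 206.2] 4.64 zmed 0.081
cast 380 [589.7 145.7] [295.9 199.9] 6.09 zmed 0.0552
sleeve 124 [ 509.9 -383.3] [158.   32.7] 32.46 zmed 0.0965
disc 620 [ 568.  -344.4] [108.7 109.6] 30.86 zmed 0.0788
((568.9512939453125, -346.71002197265625), 57.727203369140625)
[   0.8524651    0.5227842  474.28625   -395.16016  ]
copper 9 [432.22222222 191.77777778] [ 0.57734713 -0.40832744  0.05862048] [ 0.57930694 -0.40973613  0.05      ]
copper 37 [396.56756757 199.94594595] [ 0.55094371 -0.28188736  0.05744515] [ 0.55222704 -0.28179358  0.05      ]
tee 844 [591.9 -60.8] [110.4 108.7] 47.08 zmed 0.0796
small 564 [ 283.2 -512.3] [ 96.8 139.7] 78.36 zmed 0.0596
bowl 419 [ 346.6 -341.4] [106.5 104.2] 89.04 zmed 0.0364
jar 230 [ 390.5 -183.2] [60.4 55.4] 40.82 zmed 0.0445
spare 359 [404.6  -9.6] [81.7 74.9] 4.18 zmed 0.0249
beaker 239 [ 744.4 -212.5] [67.8 73.2] 86.62 zmed 0.0681
```

View pics/crop0.png

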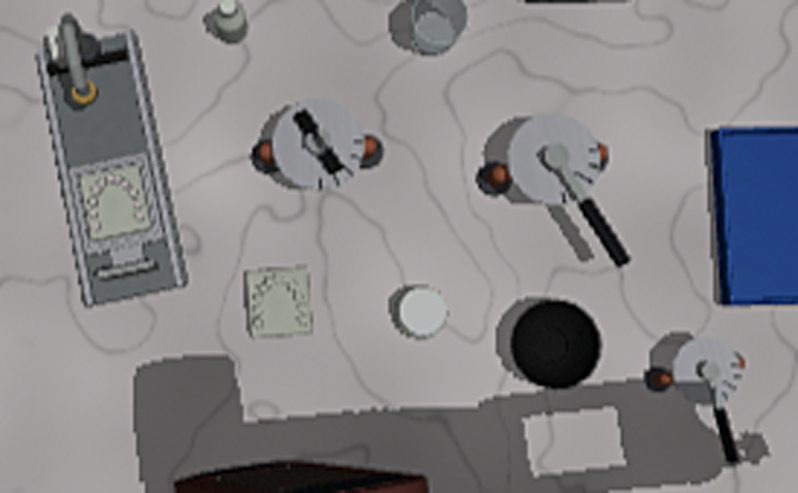

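The crop shows the push plate at about (127,270), the long lever's axis at (552,155) with its tip at (622,260), and the dial marks to the right of the axis. I'll refine these with colour masks and plane rays.

```bash
cat > m2.py <<'E'
from h import *
import sys
def lever(c,pr=True):
    hsv=cv2.cvtColor(c['frame'],cv2.COLOR_RGB2HSV);W=cloud(c);z=W[:,:,2];v=hsv[...,2]
    V,U=np.mgrid[:400,:640];w=(U>380)&(U<470)&(V>165)&(V<255)
    disc=w&(abs(z-.079)<.006)&(v>90)
    P=lambda m,h:np.array([ray(c,a,b,h)[:2] for a,b in zip(U[m],V[m])])*1000
    pd=P(disc,.079); h=cv2.convexHull(pd.astype(np.float32)); e=cv2.fitEllipse(h)
    sl=w&(v<50)&(z>.083)&(z<.115); n,l,s,_=cv2.connectedComponentsWithStats(sl.astype(np.uint8)); sl=l==1+np.argmax(s[1:,4])
    ps=P(sl,.098); L=cv2.fitLine(ps.astype(np.float32),cv2.DIST_HUBER,0,.01,.01).ravel(); r=cv2.minAreaRect(ps.astype(np.float32))
    C=np.array(e[0]); ang=np.degrees(np.arctan2(L[1],L[0]))%180+180
    off=(C-L[2:])@[-L[1],L[0]]; d=ps.mean(0)-C
    print('disc',e,'sleeve mean',ps.mean(0),r,'ang',ang,'off',off,'ang from axis',np.degrees(np.arctan2(d[1],d[0]))%360)
    return C,disc,w,v,P,z
if __name__=='__main__':
    c=dict(np.load(sys.argv[1]));C,disc,w,v,P,z=lever(c)
    V,U=np.mgrid[:400,:640];m=w&(abs(z-.079)<.008); q=P(m,.079)-C; rr=np.hypot(*q.T); a=np.degrees(np.arctan2(q[:,1],q[:,0]))%360
    val=v[m]
    for k in range(216,300,4):
        i=(abs(a-k)<2.5); print(k,[int(val[i&(rr>x)&(rr<=x+8)].min(initial=255)) for x in (22,30,38,46)])
    hsv=cv2.cvtColor(c['frame'],cv2.COLOR_RGB2HSV);W=cloud(c)
    # station
    w=(U>228)&(U<300)&(V>140)&(V<250)
    for nm,mm,h in (('base',w&(z>.012)&(z<.05),.018),('pp',w&(z>.074)&(z<.088)&(V>215),.08),('cast',w&(z>.045)&(z<.069)&(V>190)&(V<228),.064)):
        n,l,s,_=cv2.connectedComponentsWithStats(mm.astype(np.uint8));mm=l==1+np.argmax(s[1:,4])
        p=P(mm,h).astype(np.float32);print(nm,mm.sum(),p.mean(0),cv2.minAreaRect(p))
    g=P(w&(hsv[...,0]>14)&(hsv[...,0]<35)&(hsv[...,1]>120),.12);print('nozzle',g.mean(0))
    bw=cv2.resize(c['frame'][160:260,230:450,::-1],None,fx=3.6,fy=5,interpolation=cv2.INTER_CUBIC)
E
python3 m2.py top_0.npz
```

```text
disc ((567.806396484375, -344.5287780761719), (109.87467193603516, 109.91084289550781), 84.52996063232422) sleeve mean [ 473.99282247 -396.1963202 ] ((474.7534484863281, -395.5390930175781), (85.49346160888672, 15.434301376342773), 31.12471580505371) ang 211.07544 off -4.345665639830258 ang from axis 208.84364213125647
216 [255, 255, 255, 255]
220 [255, 255, 255, 255]
224 [255, 255, 153, 160]
228 [255, 155, 145, 159]
232 [255, 101, 101, 111]
236 [153, 101, 73, 43]
240 [158, 145, 127, 116]
244 [154, 160, 156, 156]
248 [154, 155, 155, 156]
252 [154, 157, 159, 127]
256 [255, 155, 114, 56]
260 [154, 156, 100, 103]
264 [157, 156, 156, 159]
268 [155, 153, 156, 159]
272 [255, 255, 159, 163]
276 [156, 155, 118, 119]
280 [156, 156, 118, 101]
284 [156, 156, 98, 101]
288 [156, 154, 157, 143]
292 [156, 153, 157, 151]
296 [157, 154, 158, 154]
base 2483 [577.4593  196.28345] ((581.8682861328125, 198.77685546875), (339.54931640625, 130.3566131591797), 11.256073951721191)
pp 43 [443.94022 171.33351] ((443.7883605957031, 171.63597106933594), (8.74467658996582, 64.95893096923828), 11.13137435913086)
cast 464 [526.28394 186.48048] ((526.4048461914062, 186.5360870361328), (81.85140991210938, 74.9931640625), 11.391583442687988)
nozzle [646.19836554 215.52650897]
```

Measurements:
- **Station:** yaw is about 11.2°, and the centre of the push plate's front face is at about (440,171) mm.
- **Lever:** the axis is at (568,-344.5). The lever points at about 211°, and the long mark is at about 235.5°.

Now I'll travel to the station with the fingers shut.

Call:
send_rows(targets=[[[42,-25,0],[0,0,0.7],0],[[84,-50,0],[0,0,1.4],0],[[126,-75,0],[0,0,2.2],0],[[168,-100,0],[0,0,2.9],0],[[210,-125,0],[0,0,3.6],0]], newtons=40)

```text
clock: 0.6
eef_pos: [0.3318, -0.4278, 0.2529]
orientation: [-3.141, 0.0, 0.195]
ft_force: [1.2, -0.0, 0.6]
opening: 0.0121
gripper_force: 0.0
```

Call:
send_rows(targets=[[[26,-39,0],[0,0,0],0],[[52,-79,0],[0,0,0],0],[[78,-118,0],[0,0,0],0],[[104,-158,0],[0,0,0],0],[[129,-197,0],[0,0,0],0]])

```text
clock: 1.1
eef_pos: [0.4193, -0.2092, 0.253]
orientation: [-3.141, 0.0, 0.196]
ft_force: [1.8, 0.3, -0.6]
opening: 0.0001
gripper_force: 0.0
```

Call:
send_rows(targets=[[[4,-37,0],[0,0,0],0],[[9,-74,0],[0,0,0],0],[[13,-111,0],[0,0,0],0],[[18,-148,0],[0,0,0],0],[[22,-185,0],[0,0,0],0]])

```text
clock: 1.6
eef_pos: [0.4041, -0.024, 0.253]
orientation: [-3.141, 0.0, 0.196]
ft_force: [0.6, 0.3, 0.2]
opening: -0.0
gripper_force: 0.0
```

Call:
send_rows(targets=[[[4,-37,0],[0,0,0],0],[[9,-74,0],[0,0,0],0],[[13,-111,0],[0,0,0],0],[[18,-148,0],[0,0,0],0],[[22,-185,0],[0,0,0],0]])

```text
clock: 2.1
eef_pos: [0.3897, 0.1617, 0.2531]
orientation: [3.142, -0.0, 0.196]
ft_force: [0.3, -0.2, -0.6]
opening: -0.0001
gripper_force: 0.0
```

Call:
send_rows(targets=[[[0,0,45],[0,0,0],0],[[0,0,90],[0,0,0],0],[[0,0,130],[0,0,0],0],[[0,0,165],[0,0,0],0],[[0,0,190],[0,0,0],0]])

```text
clock: 2.6
eef_pos: [0.3883, 0.1599, 0.0606]
orientation: [3.142, 0.003, 0.196]
ft_force: [0.2, 0.0, -0.3]
opening: -0.0002
gripper_force: 0.0
```

Call:
send_rows(targets=[[[6,0,0],[0,0,0],0],[[13,0,0],[0,0,0],0],[[20,0,0],[0,0,0],0],[[26,0,0],[0,0,0],0],[[32,0,0],[0,0,0],0]])

```text
clock: 3.1
eef_pos: [0.4234, 0.1668, 0.0647]
orientation: [-3.142, -0.003, 0.196]
ft_force: [-0.1, -0.0, -1.2]
opening: -0.0002
gripper_force: 0.0
```

Call:
send_rows(targets=[[[6,0,0],[0,0,0],0],[[12,0,0],[0,0,0],0],[[19,0,0],[0,0,0],0],[[27,0,0],[0,0,0],0],[[35,0,0],[0,0,0],0]])

```text
clock: 3.6
eef_pos: [0.4565, 0.1734, 0.0632]
orientation: [-3.142, 0.0, 0.196]
ft_force: [-3.0, 0.6, 1.2]
opening: -0.0001
gripper_force: 1.0
```

Call:
send_rows(targets=[[[8,0,0],[0,0,0],0],[[16,0,0],[0,0,0],0],[[24,0,0],[0,0,0],0],[[32,0,0],[0,0,0],0],[[40,0,0],[0,0,0],0]])

```text
clock: 4.1
eef_pos: [0.4958, 0.1813, 0.0633]
orientation: [-3.141, 0.0, 0.196]
ft_force: [-1.8, 1.1, 1.9]
opening: 0.0
gripper_force: 1.0
```

Call:
send_rows(targets=[[[8,0,0],[0,0,0],0],[[16,0,0],[0,0,0],0],[[23,0,0],[0,0,0],0],[[29,0,0],[0,0,0],0],[[34,0,0],[0,0,0],0]])

```text
clock: 4.6
eef_pos: [0.529, 0.1878, 0.0632]
orientation: [-3.142, 0.0, 0.196]
ft_force: [-1.2, 0.8, 0.4]
opening: -0.0001
gripper_force: 0.8
```

Call:
send_rows(targets=[[[3,0,0],[0,0,0],0],[[6,0,0],[0,0,0],0],[[9,0,0],[0,0,0],0],[[12,0,0],[0,0,0],0],[[15,0,0],[0,0,0],0]])

```text
clock: 5.1
eef_pos: [0.5434, 0.1906, 0.0633]
orientation: [3.142, 0.0, 0.196]
ft_force: [-0.7, 0.0, 0.7]
opening: -0.0
gripper_force: 0.8
```

Call:
send_rows(targets=[[[1,0,0],[0,0,0],0],[[2,0,0],[0,0,0],0],[[3,0,0],[0,0,0],0],[[4,0,0],[0,0,0],0],[[5,0,0],[0,0,0],0]])

```text
clock: 5.6
eef_pos: [0.5459, 0.1911, 0.0633]
orientation: [3.141, 0.006, 0.196]
ft_force: [-14.3, -3.6, 13.4]
opening: 0.0001
gripper_force: 7.3
```

The force rose to 14 N where the stop was expected, so the carriage is home. I'll back off and rise.

Call:
send_rows(targets=[[[-3,0,0],[0,0,0],0],[[-10,0,0],[0,0,0],0],[[-20,0,0],[0,0,0],0],[[-32,0,0],[0,0,0],0],[[-45,0,0],[0,0,0],0]])

```text
clock: 6.1
eef_pos: [0.5032, 0.1826, 0.0632]
orientation: [3.142, -0.0, 0.196]
ft_force: [-1.1, -0.6, 0.3]
opening: 0.0005
gripper_force: 0.0
```

Call:
send_rows(targets=[[[0,0,-25],[0,0,0],0],[[0,0,-60],[0,0,0],0],[[0,0,-100],[0,0,0],0],[[0,0,-140],[0,0,0],0],[[0,0,-170],[0,0,0],0]])

```text
clock: 6.6
eef_pos: [0.5042, 0.1829, 0.2361]
orientation: [3.142, -0.003, 0.196]
ft_force: [0.5, 0.0, 0.5]
opening: 0.0002
gripper_force: 0.0
```

```bash
python3 - <<'E'
from h import *
c=grab('side','1');im=cv2.resize(c['frame'][180:320,170:350,::-1],None,fx=4,fy=4,interpolation=cv2.INTER_CUBIC);cv2.imwrite('pics/crop1.png',im)
print(status.read_state()['eef_pos'])
E
```

```text
[0.50655693 0.18339483 0.24143051]
```

View pics/crop1.png

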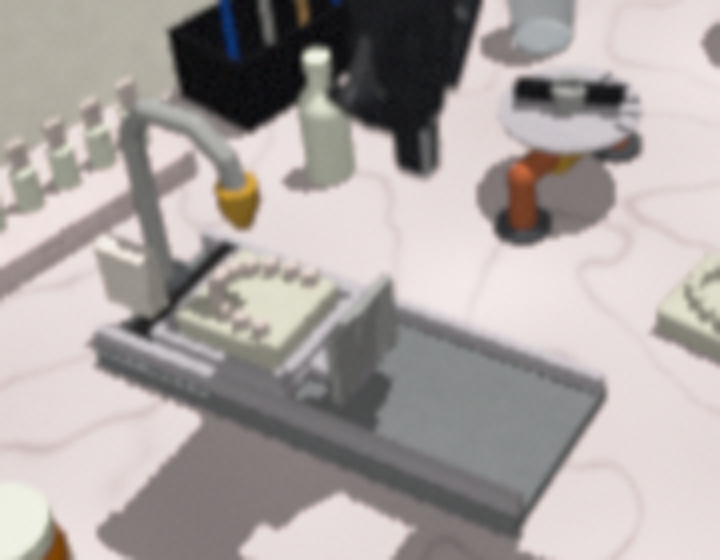

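The carriage is home against its stop: the cast (crop 255,300) stands under the nozzle (238,205), in its tray. Next I'll travel to the lever's +y side.

Call:
send_rows(targets=[[[-11,34,0],[0,0,5],0],[[-22,69,0],[0,0,10],0],[[-33,104,0],[0,0,15],0],[[-44,139,0],[0,0,20],0],[[-54,173,0],[0,0,24],0]])

```text
clock: 7.15
eef_pos: [0.4838, 0.0013, 0.2329]
orientation: [3.142, -0.0, -0.226]
ft_force: [0.0, 0.7, 0.0]
opening: -0.0
gripper_force: 0.0
```

Call:
send_rows(targets=[[[4,36,0],[0,0,5],0],[[8,72,0],[0,0,10],0],[[12,108,0],[0,0,14],0],[[16,145,0],[0,0,19],0],[[21,181,0],[0,0,23],0]])

```text
clock: 7.65
eef_pos: [0.4643, -0.1798, 0.233]
orientation: [-3.142, -0.0, -0.628]
ft_force: [0.6, 0.1, -0.6]
opening: -0.0002
gripper_force: 0.0
```

Call:
send_rows(targets=[[[18,31,0],[0,0,5],0],[[36,63,0],[0,0,10],0],[[54,95,0],[0,0,14],0],[[72,127,0],[0,0,19],0],[[89,157,0],[0,0,23],0]])

```text
clock: 8.15
eef_pos: [0.4448, -0.3592, 0.2328]
orientation: [3.142, -0.0, -1.029]
ft_force: [0.8, 0.4, -0.4]
opening: -0.0001
gripper_force: 0.0
```

Call:
send_rows(targets=[[[0,0,30],[0,0,0],0],[[0,0,65],[0,0,0],0],[[0,0,95],[0,0,0],0],[[0,0,120],[0,0,0],0],[[0,0,135],[0,0,0],0]])

```text
clock: 8.65
eef_pos: [0.4442, -0.3565, 0.0955]
orientation: [3.141, 0.003, -1.026]
ft_force: [-0.5, 0.9, 0.4]
opening: -0.0002
gripper_force: 0.0
```

Call:
send_rows(targets=[[[6,0,0],[0,0,0],0],[[12,0,0],[0,0,0],0],[[17,0,0],[0,0,0],0],[[21,0,0],[0,0,0],0],[[24,0,0],[0,0,0],0]])

```text
clock: 9.15
eef_pos: [0.4589, -0.3795, 0.0995]
orientation: [-3.141, -0.002, -1.026]
ft_force: [-0.4, -0.1, 0.6]
opening: -0.0001
gripper_force: 0.0
```

Call:
send_rows(targets=[[[2,0,0],[0,0,0],0],[[4,0,0],[0,0,0],0],[[6,0,0],[0,0,0],0],[[8,0,0],[0,0,0],0],[[10,0,0],[0,0,0],0]])

```text
clock: 9.65
eef_pos: [0.4629, -0.3868, 0.0982]
orientation: [3.141, 0.001, -1.026]
ft_force: [-2.4, 1.9, 2.0]
opening: 0.0001
gripper_force: 1.2
```

The tool is in contact at about 3 N. I'll now sweep along the arc, 9° per call.

Call:
send_rows(targets=[[[3.5,0.5,0],[0,0,-1.8],0],[[7,1,0],[0,0,-3.6],0],[[10.5,1,0],[0,0,-5.4],0],[[14,1.5,0],[0,0,-7.2],0],[[17.5,1.5,0],[0,0,-9],0]])

```text
clock: 10.15
eef_pos: [0.4708, -0.4026, 0.0981]
orientation: [3.141, 0.001, -0.867]
ft_force: [-1.5, 1.7, 2.4]
opening: 0.0001
gripper_force: 1.2
```

Call:
send_rows(targets=[[[3.5,0.5,0],[0,0,-1.8],0],[[7,1,0],[0,0,-3.6],0],[[10.5,1,0],[0,0,-5.4],0],[[14,1.5,0],[0,0,-7.2],0],[[17.5,1.5,0],[0,0,-9],0]])

```text
clock: 10.65
eef_pos: [0.481, -0.417, 0.0981]
orientation: [-3.142, 0.001, -0.71]
ft_force: [-2.5, 1.1, 2.5]
opening: 0.0003
gripper_force: 1.2
```

```bash
python3 - <<'E'
from h import *
c=grab('top','2');im=cv2.resize(c['frame'][165:255,370:470,::-1],None,fx=6,fy=6,interpolation=cv2.INTER_CUBIC);cv2.imwrite('pics/crop2.png',im)
p=status.read_state()['eef_pos'];q=p[:2]*1000-[567.8,-344.5];r=np.hypot(*q);print(p,np.degrees(np.arctan2(q[1],q[0]))%360+np.degrees(np.arcsin(20/r)),r)
E
```

```text
[ 0.48130118 -0.41736192  0.0981315 ] 230.2946953808323 113.0968875522432
```

View pics/crop2.png

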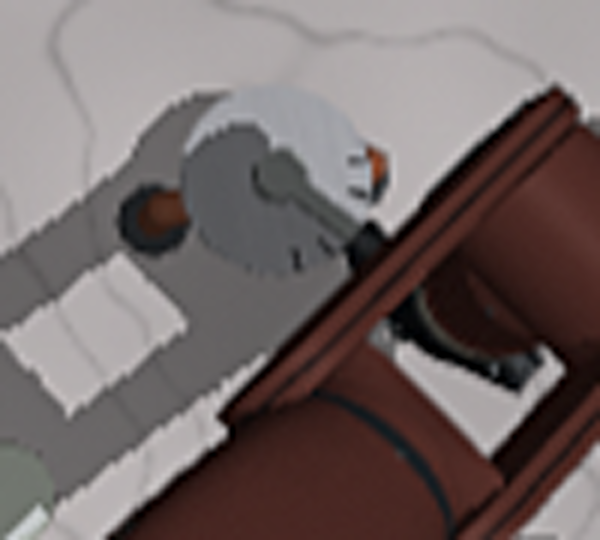

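The lever is nearly over the long mark. The short marks are at crop (298,258), (325,247), (357,190) and (357,160), and the hub is at (280,172). I'll compute their angles.

```bash
python3 - <<'E'
from h import *
c=dict(np.load('top_2.npz'));C=np.array([567.8,-344.5])
for u,v,h in((298,258,.079),(325,247,.079),(357,190,.079),(357,160,.079),(280,172,.095),(352,228,.092),(378,240,.098)):
    q=ray(c,370+u/6-.4,165+v/6-.4,h)[:2]*1000;d=q-C;print(u,v,q.round(1),np.hypot(*d).round(1),(np.degrees(np.arctan2(d[1],d[0]))%360).round(1))
E
```

```text
298 258 [ 519.6 -355.2] 49.4 192.5
325 247 [ 525.7 -371.1] 49.8 212.3
357 190 [ 558.9 -391.3] 47.7 259.2
357 160 [ 576.6 -392.2] 48.5 280.4
280 172 [ 567.7 -343.9] 0.6 98.0
352 228 [ 534.8 -384.5] 51.8 230.4
378 240 [ 526.7 -397.7] 67.2 232.3
```

The marks put the 45° line at about 236°, and the lever is at about 230.5°. I'll ease it 5.5° further, then back off and look.

Call:
send_rows(targets=[[[3,0.5,0],[0,0,-1.5],0],[[6,1,0],[0,0,-3],0],[[8,1,0],[0,0,-4.2],0],[[10,1,0],[0,0,-5.2],0],[[10.5,1,0],[0,0,-5.5],0]])

```text
clock: 11.2
eef_pos: [0.4884, -0.4249, 0.098]
orientation: [3.141, 0.0, -0.615]
ft_force: [-3.2, 0.4, -0.2]
opening: -0.0002
gripper_force: 1.1
```

Call:
send_rows(targets=[[[0,0,0],[0,0,0],0],[[-3,0,0],[0,0,0],0],[[-10,0,0],[0,0,0],0],[[-20,0,0],[0,0,0],0],[[-30,0,0],[0,0,0],0]])

```text
clock: 11.7
eef_pos: [0.4634, -0.4068, 0.0984]
orientation: [-3.141, -0.0, -0.616]
ft_force: [0.6, 0.5, -0.1]
opening: 0.0004
gripper_force: 0.0
```

Call:
send_rows(targets=[[[0,0,-25],[0,0,0],0],[[0,0,-60],[0,0,0],0],[[0,0,-100],[0,0,0],0],[[0,0,-130],[0,0,0],0],[[0,0,-150],[0,0,0],0]])

```text
clock: 12.2
eef_pos: [0.4642, -0.4077, 0.2518]
orientation: [3.141, -0.004, -0.616]
ft_force: [-0.7, -0.9, -0.1]
opening: 0.0004
gripper_force: 0.0
```

Call:
send_rows(targets=[[[-26,-37,0],[0,0,0],0],[[-53,-75,0],[0,0,0],0],[[-80,-112,0],[0,0,0],0],[[-106,-150,0],[0,0,0],0],[[-133,-188,0],[0,0,0],0]])

```text
clock: 12.7
eef_pos: [0.463, -0.1751, 0.2482]
orientation: [-3.141, -0.001, -0.616]
ft_force: [0.6, 1.4, -0.4]
opening: -0.0001
gripper_force: 0.0
```

```bash
python3 - <<'E'
from h import *
from m2 import lever
c=grab('top','3');lever(c);im=cv2.resize(c['frame'][165:255,370:470,::-1],None,fx=6,fy=6,interpolation=cv2.INTER_CUBIC);cv2.imwrite('pics/crop3.png',im)
E
```

```text
disc ((568.3560791015625, -344.8965759277344), (108.44210815429688, 109.89544677734375), 134.052490234375) sleeve mean [ 505.89669514 -430.01736771] ((506.17755126953125, -429.7823181152344), (85.43351745605469, 15.807319641113281), 55.3895149230957) ang 235.6426 off -3.448665112422532 ang from axis 233.7297644530197
```

View pics/crop3.png

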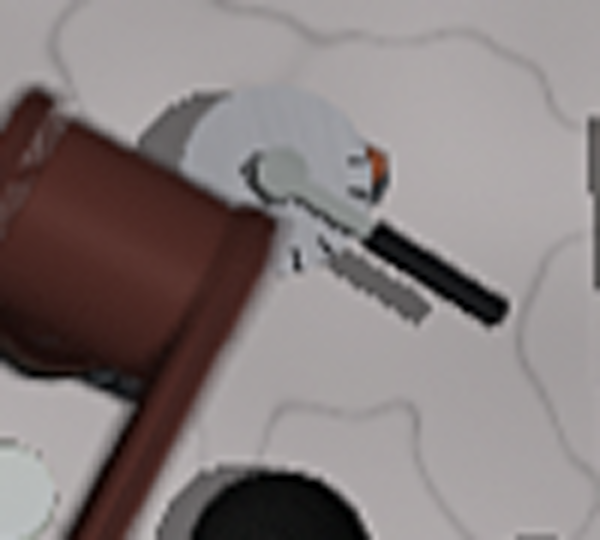

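The lever (sleeve from crop (370,235) to (500,310)) points at 235.6°, and the mark is at about 236°. The carriage is home and the tool is clear of everything, so I'm handing in.

```bash
python3 -c "from station import ctrl;print(ctrl.hand_in())"
```

```text
the job is handed in; nothing more can be done
None
```

The job is handed in: the carriage was pushed home first, with the cast under the nozzle, then the lever was eased to the 45° mark (235.6° measured against about 236° for the mark), and nothing else on the bench was touched.

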